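# Click the clip-on roof of the house model shut

## Robot

A 6-joint arm with a two-finger parallel gripper is mounted at the origin on the work surface. World frame = base frame: x ahead of the robot, y to its left, z up, the work surface at z = 0. Lengths are in mm, angles in rad, forces in N, time in s.
With the tool pointing down it reaches from about 250 to 775 mm from the base axis. Payload 8.9 kg.
Tool frame: the origin (TCP) lies midway between the tips of the shut fingers; the grasp point (between the pads) lies 19 mm behind it; x points along the fingers, y is the direction in which the jaws open and shut, and the axes are right-handed (so a half turn about x gives the same grasp; the last joint's range is limited). The gripper opens to 85 mm and grips with 20 to 120 N. Pads are 22 mm wide; open, the fingers measure 114 mm over their backs; the gripper's body (76 mm by 85 mm) begins 54 mm behind the grasp point. The pads swing forward as they close: fully open they stand 13 mm farther back than shut.
Start: joints at [1.025, 0.291, -0.153, 1.127, 0, 1.431], TCP at [207.722, 482.157, 231.305] pointing down, gripper open.
Joint ranges: [-2.52, 2.52], [-0.91, 1.74], [-1.3, 1.37], [-1.96, 2.02], [-1.52, 1.47], [-3.14, 3.14]. Speed limits (rad/s): [2.22, 2.22, 2.79, 3.14, 3.14, 3.14].

## Interface

Orientations are given as a unit quaternion [w, x, y, z].
In Python, from station import ctrl gives the robot as it stands.
- The arm moves only by the tool play_rows, never from a script. Its argument "increments" is text: rows parted by semicolons, each of 7 numbers parted by spaces: the turn, a rotation vector about the tool's x, y, z in rad, then the shift along the tool's x, y, z in cm, then the closure in counts, from 0 (fully open) to 255 (shut). In form: ax ay az dx dy dz gripper; .... A call has 1 to 12 rows; each row is the pose to reach, as a shift and turn from the pose commanded when the call began, along the tool's axes at that moment; what a row does not reach only later rows make up. A row lasts 1/12 s, in which the tool goes at most 41.7 mm and 7.16 degrees, less where a joint would pass 70% of its speed; a pose out of reach is approached as far as the arm can. A call with a gripper value outside its range is refused whole. The fingers move at their own pace and stop on an object; "grip_force" is the grip in N (left out, the last holds). Time passes only in rows, so rows that repeat a pose let the fingers close. It gives the time, the measured TCP pose, the force and the opening at its end, in the units of the state.
- ctrl.read_state(): the state, without advancing time (a new reading comes with each control period).
- ctrl.get_image(name): name is "scene" or "top" or "wrist"; returns the picture (400x640x3 uint8, red, green, blue); there is no depth.
- ctrl.camera_model(name): a dict with "camera_matrix" (3x3 intrinsics, pixels), "view" (4x4, takes a point from world to camera coordinates); the wrist camera has in their place "mount" (4x4, takes a point from camera to tool coordinates, whose origin is the TCP and whose axes are the tool frame's). Camera axes: x right, y up, looking along -z (the intrinsics and any distortion apply to the point x, -y, -z); pixel columns grow to the right and rows downward; lengths in mm; the calibration is good to about 2 mm. A picture is of the moment at which its call begins: read the wrist's pose just before it. camera_model takes no time and is no camera call.
- ctrl.close_job(): hands the job in, once; it reports no verdict.
Trained networks look in the newest picture that a camera, given by its name, has taken for a name from the list of things; names that differ only in an ending like _2 or _b are one class to them, and where a whole thing is asked for, a point or a joint stands for the part that bears it (a point fixed in the world has none). Each returns a list of dicts, best first, with "confidence" (0 to 1); they miss things now and then, are a little off and sometimes report something else, mostly with a low value. They report only what shows in the picture. A call takes as long as a camera call.
- ctrl.silhouettes(camera, name): "region" (400x640 bool, what is visible of it) and "position" ([column, row] in pixels, amid what is visible of it).
The state is a dict: "time": time; "qpos": joint angles; "joint_velocities": joint speeds; "joint_efforts": joint torques, N m; "ee_pos": TCP position; "orientation": TCP orientation; "ft_force": force on the tool from outside, world axes, zero at the start; "ft_torque": the same for the moment, N m; "gripper_width": finger opening in mm.
Only numpy, scipy, OpenCV 4.12 (cv2) and the standard library are available. Lean on these libraries where they do the work, as an engineer would, in place of code of your own. Each camera call takes 0.05 s, during which the arm holds its last target.

## Task

The clip-on roof of the architect's house model has only been set in place: with a fingertip, press down around its white rim, section by section, until all six sections have clicked fully shut and no orange shows. Press gently enough not to crush the model; do not lift, tip or shift it, and leave the tree, the scale bar, the glue bottle and the mug where they are.

Things in the scene. Friction and masses are not known exactly. Their poses are not given: they have to be found in the camera images.
- model: House model, about 2 kg, loose on the desk: white board 290 x 370 x 10 mm with a two-storey house (cream below, pink above, 150 x 210 mm in plan) and a low cream wing on its -y end, 59 mm high. Origin: centre of the board's underside; x points from the front (door) to the back, y to the left end, z up. It crushes above 60 N and slides if pushed sideways.
- roof_mid (a point): Top centre of the roof's fixed grey middle, 132 mm above the desk, on the model's z axis. Around it runs the white rim (160 x 220 mm outside) of six separate rigid sections. A section's top is 142 mm above the desk while open, 135 mm when shut; an open one shows a 7 mm orange band under its outer edge, a shut one hides it.
- front_left_top (a point): Centre of the top face of the roof rim section on the front side, left half; 30 x 109 mm, long along the model's y; top centre at (-65, +55.5) mm in the model frame. z follows the section as it goes down.
- front_left (a joint): Travel of the front left rim section, straight down: 0 = open, standing 7 mm proud; 0.007 = clicked shut. It snaps: pressed anywhere on top it resists with about 7 N at first, and springs open again if let go above 4 mm; past 4 mm it snaps shut by itself and stays shut. Always open at the start.
- front_right_top (a point): Centre of the top face of the roof rim section on the front side, right half; 30 x 109 mm, long along y; top centre at (-65, -55.5) mm. z follows the section as it goes down.
- front_right (a joint): Travel of the front right rim section, straight down: 0 = open, standing 7 mm proud; 0.007 = clicked shut. It snaps: pressed anywhere on top it resists with about 7 N at first, and springs open again if let go above 4 mm; past 4 mm it snaps shut by itself and stays shut. Open, or sometimes already shut, at the start.
- back_left_top (a point): Centre of the top face of the roof rim section on the back side, left half; 30 x 109 mm, long along y; top centre at (+65, +55.5) mm. z follows the section as it goes down.
- back_left (a joint): Travel of the back left rim section, straight down: 0 = open, standing 7 mm proud; 0.007 = clicked shut. It snaps: pressed anywhere on top it resists with about 7 N at first, and springs open again if let go above 4 mm; past 4 mm it snaps shut by itself and stays shut. Open, or sometimes already shut, at the start.
- back_right_top (a point): Centre of the top face of the roof rim section on the back side, right half; 30 x 109 mm, long along y; top centre at (+65, -55.5) mm. z follows the section as it goes down.
- back_right (a joint): Travel of the back right rim section, straight down: 0 = open, standing 7 mm proud; 0.007 = clicked shut. It snaps: pressed anywhere on top it resists with about 7 N at first, and springs open again if let go above 4 mm; past 4 mm it snaps shut by itself and stays shut. Always open at the start.
- end_left_top (a point): Centre of the top face of the roof rim section on the left end; 98 x 30 mm, long along the model's x; top centre at (0, +95) mm. z follows the section as it goes down.
- end_left (a joint): Travel of the end left rim section, straight down: 0 = open, standing 7 mm proud; 0.007 = clicked shut. It snaps: pressed anywhere on top it resists with about 7 N at first, and springs open again if let go above 4 mm; past 4 mm it snaps shut by itself and stays shut. Always open at the start.
- end_right_top (a point): Centre of the top face of the roof rim section on the right end, beside the low wing; 98 x 30 mm, long along x; top centre at (0, -95) mm. z follows the section as it goes down.
- end_right (a joint): Travel of the end right rim section, straight down: 0 = open, standing 7 mm proud; 0.007 = clicked shut. It snaps: pressed anywhere on top it resists with about 7 N at first, and springs open again if let go above 4 mm; past 4 mm it snaps shut by itself and stays shut. Open, or sometimes already shut, at the start.
- tree_mid (a point): Small ochre model tree on a round wooden foot, 32 mm wide, 85 mm tall, loose on the model's board before the front left of the house; point on its axis 40 mm above its foot's underside. Leave alone.
- scale_bar_mid (a point): Aluminium scale bar, 18 x 110 x 8 mm, lying loose on the board before the front right of the house; its centre. Leave alone.
- glue_mid (a point): White glue bottle with an orange cap, 44 mm wide, 110 mm tall, standing on the desk left of the model; its centre. Leave alone.
- mug_mid (a point): Blue mug, 76 mm wide, 90 mm tall, standing on the desk right of the model; its centre. Leave alone.

How it is judged (in metres and radians):
At the end, for the whole second after the job is handed in: All six rim sections are down by more than 5.5 of their 7 mm, the model stands flat on the desk, at rest, within 30 mm of where it was, and the tree, scale bar, glue bottle and mug are within 30 mm of where they were (value of joint each of front_left, front_right, back_left, back_right, end_left, end_right above 0.0055 m and height (world z) of model below 0.006 m and angle between model's own z axis and vertical below 0.05 rad and distance of each of model, tree_mid, scale_bar_mid, glue_mid, mug_mid from where it was at the start of the episode below 0.03 m and linear speed of model below 0.02 m/s); the robot touches nothing.
It fails at once if the model is lifted or tipped (board centre 10 mm off the desk, or 0.1 rad) (height (world z) of model above 0.01 m or angle between model's own z axis and vertical above 0.1 rad).
It fails at once if the model is shifted by more than 30 mm (distance of model from where it was at the start of the episode above 0.03 m).
It fails at once if the model is crushed: pressed with more than 60 N (contact force between the arm and model above 60 N).
It fails at once if the tree, scale bar, glue bottle or mug is moved by more than 30 mm (distance of any of tree_mid, scale_bar_mid, glue_mid, mug_mid from where it was at the start of the episode above 0.03 m).
It also fails if it takes over 72 s, if anything falls off the work surface, if the arm or the gripper's body presses on something with over 40 N, if the wrist force passes 120 N, or if a joint passes its speed limit or range.

## Working session

There is one attempt and no reset: what is moved stays moved. The work goes in short steps, Python scripts to look and compute and a tool call to move; the robot and the scene stay as the last step left them, time stands still between calls to the robot, and variables do not carry over. Pictures are saved under pics/ and viewed, and the job is handed in when it is done.

Besides the shell and the picture viewer there is one more tool, called after ">>>" as name(argument=value, ...) on one line, values as JSON. play_rows: Moves the arm, as the interface text tells. Its arguments: {"type":"object","properties":{"increments":{"type":"string"},"grip_force":{"type":"number"}},"required":["increments"]}

```bash
mkdir -p pics; ls; python3 - <<'E'
from station import ctrl
import cv2
s=ctrl.read_state();print(s)
for n in("scene","top","wrist"):
    im=ctrl.get_image(n);cv2.imwrite(f"pics/a_{n}.png",im[:,:,::-1])
    m=ctrl.camera_model(n);print(n,m)
E
```

```text
pics
{'time': 0.0, 'qpos': array([ 1.02470424e+00,  2.91297013e-01, -1.54125119e-01,  1.12668337e+00,
       -1.18660402e-05,  1.43151772e+00]), 'joint_velocities': array([ 6.79132064e-05, -4.79057308e-04, -1.49873931e-03, -4.40802647e-04,
       -9.84256102e-04, -4.41283478e-04]), 'joint_efforts': array([-2.69689852e-03, -5.37146866e+01,  3.31369472e+01,  1.59998849e-02,
       -2.87680177e-04,  4.92169352e-05]), 'ee_pos': array([207.49736646, 481.78384217, 230.72405551]), 'orientation': array([ 0.6923774 ,  0.14240313,  0.69268055, -0.14327785]), 'ft_force': array([ 0.63078335,  0.0040727 , -0.84975   ]), 'ft_torque': array([ 0.02386512, -0.03786366,  0.026464  ]), 'gripper_width': 85.50882022801295}
scene {'camera_matrix': array([[364.14601336,   0.        , 315.60148307],
       [  0.        , 364.14601336, 201.67156189],
       [  0.        ,   0.        ,   1.        ]]), 'view': array([[-5.82504349e-01,  8.12778669e-01, -8.91731350e-03,
         2.91283270e+02],
       [-4.40637272e-01, -3.06540239e-01,  8.43725000e-01,
         1.50377041e+02],
       [ 6.83028167e-01,  4.954
[... 497 characters left out ...]
      [-1.18644711e-01,  1.73621732e-03,  9.92935254e-01,
        -8.66329316e+02],
       [ 0.00000000e+00,  0.00000000e+00,  0.00000000e+00,
         1.00000000e+00]])}
wrist {'camera_matrix': array([[287.98784806,   0.        , 319.49540266],
       [  0.        , 287.98784806, 196.59588703],
       [  0.        ,   0.        ,   1.        ]]), 'mount': array([[ 3.11027024e-05,  3.27176977e-01, -9.44963081e-01,
        -1.43990185e+02],
       [ 9.99999852e-01, -5.24166365e-04, -1.48569264e-04,
         7.66080488e-02],
       [-5.43926306e-04, -9.44962936e-01, -3.27176945e-01,
        -8.57017222e+01],
       [ 0.00000000e+00,  0.00000000e+00,  0.00000000e+00,
         1.00000000e+00]])}
```

View pics/a_scene.png

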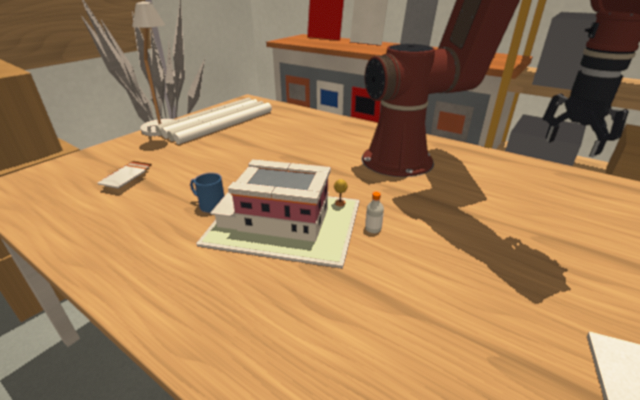

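View pics/a_top.png

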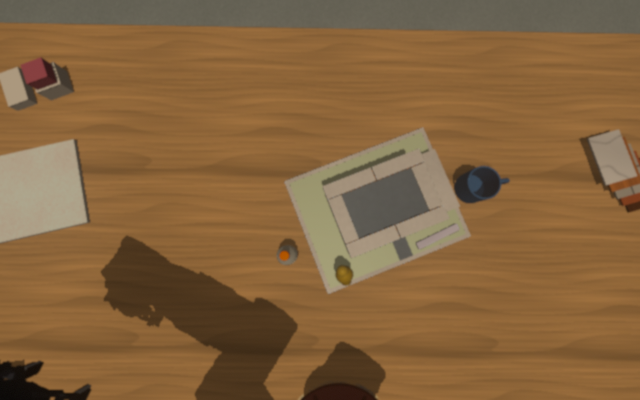

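View pics/a_wrist.png

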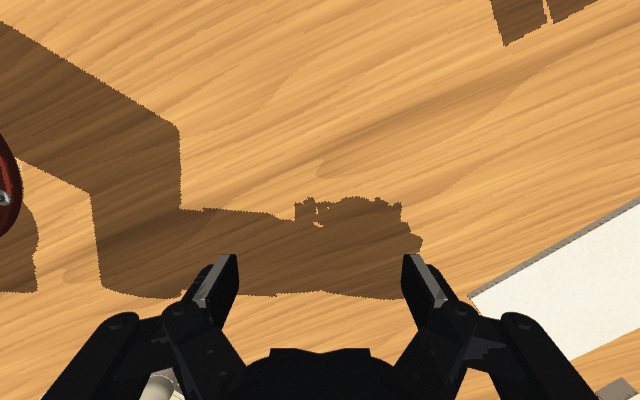

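```bash
python3 - <<'E'
import cv2
a=cv2.imread('pics/a_top.png')[115:305,270:520];cv2.imwrite('pics/b_top.png',cv2.resize(a,None,fx=3.2,fy=3.15,interpolation=cv2.INTER_CUBIC))
a=cv2.imread('pics/a_scene.png')[150:270,190:400];cv2.imwrite('pics/b_scene.png',cv2.resize(a,None,fx=3.8,fy=3.8,interpolation=cv2.INTER_CUBIC))
E
cat > h.py <<'E'
import numpy as np
from station import ctrl
def proj(n,P):
    m=ctrl.camera_model(n);P=np.atleast_2d(P);c=P@m['view'][:3,:3].T+m['view'][:3,3]
    K=m['camera_matrix'];q=np.c_[c[:,0],-c[:,1],-c[:,2]]@K.T;return q[:,:2]/q[:,2:]
def back(n,uv,z):
    m=ctrl.camera_model(n);R=m['view'][:3,:3];o=-R.T@m['view'][:3,3]
    d=np.linalg.solve(m['camera_matrix'],[uv[0],uv[1],1]);d=R.T@(d*[1,-1,-1]);return o+d*(z-o[2])/d[2]
E
```

```text
(no output)
```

View pics/b_top.png

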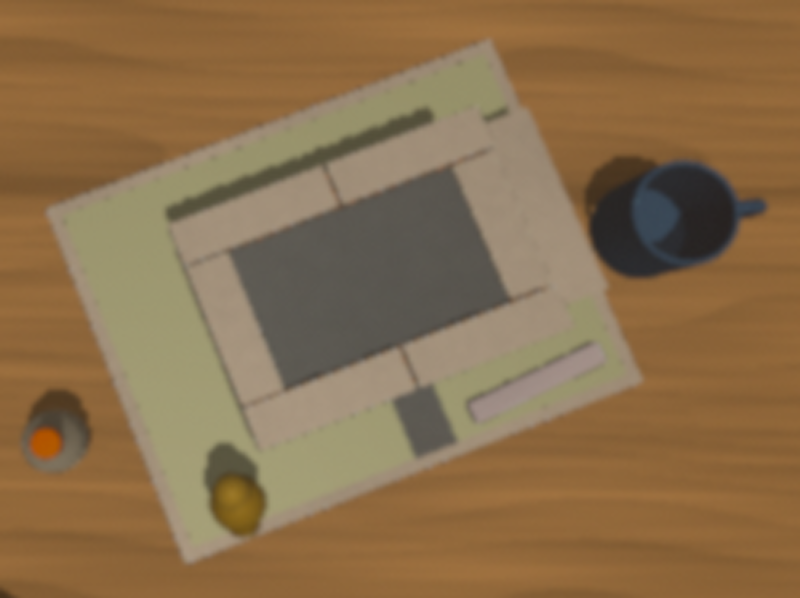

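View pics/b_scene.png

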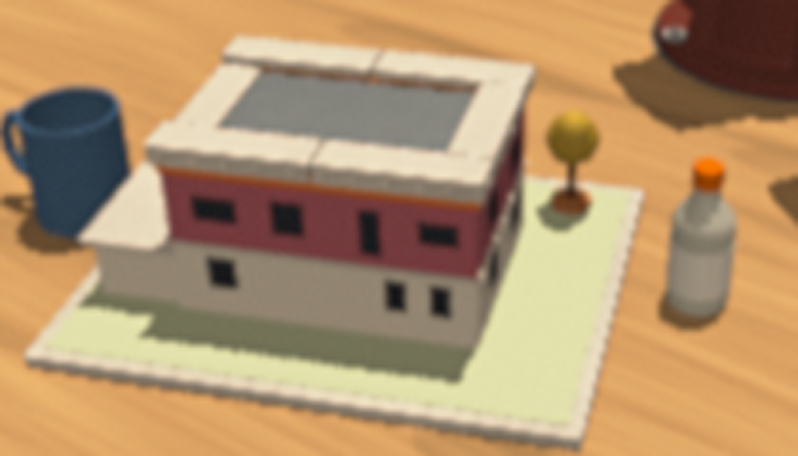

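```bash
python3 - <<'E'
from h import *
from scipy.optimize import least_squares
B=np.array([[145,-185,10],[145,185,10],[-145,185,10],[-145,-185,10]],float)
T=np.array([[423.1,127.7],[285,181.7],[328.4,293.7],[470.6,235.6]])
# grey mid corners +-50,+-80? z132 ; scene board corners top: back-right, back-left, front-left
f=lambda u:(np.array(u)/3.8+[190,150])
S=np.array([f((28,355)),f((578,438)),f((641,190))])
def W(p,P):
    c,s=np.cos(p[2]),np.sin(p[2]);return P@np.array([[c,-s,0],[s,c,0],[0,0,1]]).T+[p[0],p[1],0]
r=lambda p:np.r_[(proj('top',W(p,B))-T).ravel(),(proj('scene',W(p,B[:3]))-S).ravel()]
p0=np.r_[back('top',[378,209],10)[:2],0.37]
for res in (r,lambda p:r(p)[:8],lambda p:r(p)[8:]):
    q=least_squares(res,p0);print(q.x,np.round(q.fun,1))
p=least_squares(r,p0).x
np.save('p.npy',p)
pts=dict(fl=(-65,55.5),fr=(-65,-55.5),bl=(65,55.5),br=(65,-55.5),el=(0,95),er=(0,-95))
for k,v in pts.items():
    w=W(p,np.array([[*v,142.]]));print(k,w.round(1),proj('top',w).round(1),proj('top',w-[0,0,7]).round(1))
import cv2
im=cv2.imread('pics/a_top.png')
big=cv2.resize(im[115:305,270:520],None,fx=3.2,fy=3.15)
for rect,z in(((80,110),142),((50,80),132),((145,185),10)):
    c=np.array([[sx*rect[0],sy*rect[1],z] for sx,sy in((1,1),(1,-1),(-1,-1),(-1,1))],float)
    u=(proj('top',W(p,c))-[270,115])*[3.2,3.15];cv2.polylines(big,[u.astype(int)],True,(0,0,255),1)
cv2.imwrite('pics/c.png',big)
E
```

```text
[ 5.28282795e+02 -8.56948191e+01  3.94590961e-01] [-0.2 -0.5 -1.1 -0.3 -0.6  0.6  0.3  0.5 -1.8 -0.5  0.3 -0.5 -0.1 -0.8]
[ 5.28575927e+02 -8.66394227e+01  3.95093683e-01] [ 0.2 -0.6 -0.8 -0.4 -0.1  0.5  0.7  0.4]
[ 5.28277280e+02 -8.37058507e+01  3.90803863e-01] [-1.3 -0.4  0.7  0.   0.6 -0.5]
fl [[446.9 -59.4 142. ]] [[372.9 241.8]] [[372.5 241.8]]
fr [[ 489.6 -161.9  142. ]] [[422.6 221.8]] [[421.7 222. ]]
bl [[567.   -9.5 142. ]] [[349.1 183.6]] [[348.9 184.1]]
br [[ 609.6 -111.9  142. ]] [[398.  164.3]] [[397.4 165. ]]
el [[491.8   2.  142. ]] [[343.2 219.5]] [[343.  219.7]]
er [[ 564.8 -173.4  142. ]] [[427.6 185.9]] [[426.7 186.4]]
```

View pics/c.png

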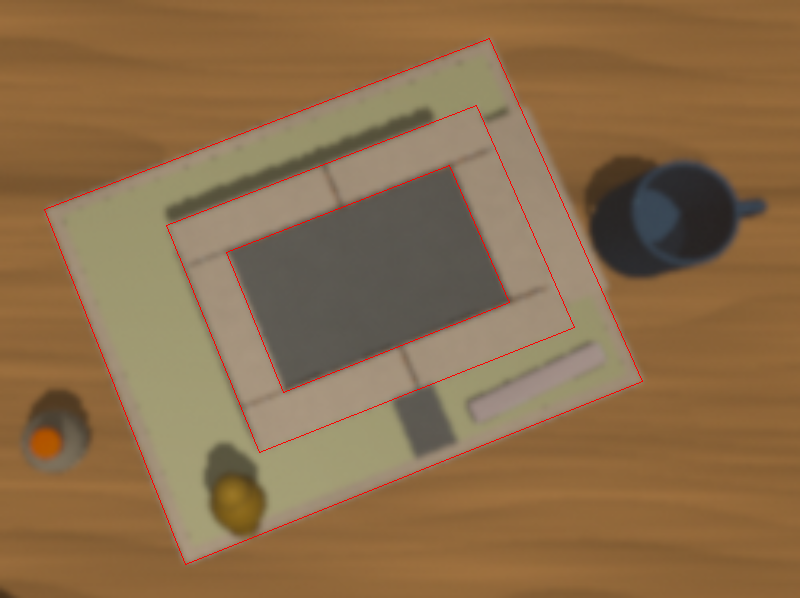

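```bash
cat >> h.py <<'E'
from scipy.spatial.transform import Rotation as Ro
def st():
    s=ctrl.read_state();q=s['orientation'];R=Ro.from_quat(q[[1,2,3,0]]).as_matrix();return s,R
p=np.load('p.npy')
PT=dict(fl=(-65,55.5),fr=(-65,-55.5),bl=(65,55.5),br=(65,-55.5),el=(0,95),er=(0,-95))
def w(k,z):
    c,s=np.cos(p[2]),np.sin(p[2]);x,y=PT[k] if isinstance(k,str) else k;return np.array([p[0]+c*x-s*y,p[1]+s*x+c*y,z])
E
python3 - <<'E'
from h import *
s,R=st();print(R.round(3),s['time'])
for k in PT: print(k,((w(k,165)-s['ee_pos'])@R/10).round(2))
E
```

```text
[[-0.     0.396  0.918]
 [-0.001  0.918 -0.396]
 [-1.    -0.001 -0.   ]] 0.15
fl [  6.62 -40.24  43.4 ]
fr [  6.63 -47.96  51.38]
bl [  6.61 -30.9   52.45]
br [  6.62 -38.62  60.42]
el [  6.61 -32.82  45.09]
er [  6.62 -46.04  58.74]
```

>>> play_rows(increments="-0.8 0 0 5 -32.8 45.1 255;-0.8 0 0 5 -32.8 45.1 255;-0.8 0 0 5 -32.8 45.1 255;-0.8 0 0 5 -32.8 45.1 255;-0.8 0 0 5 -32.8 45.1 255;-0.8 0 0 5 -32.8 45.1 255;-0.8 0 0 5 -32.8 45.1 255;-0.8 0 0 5 -32.8 45.1 255;-0.8 0 0 5 -32.8 45.1 255;-0.8 0 0 5 -32.8 45.1 255;-0.8 0 0 5 -32.8 45.1 255;-0.8 0 0 5 -32.8 45.1 255")

```text
time: 1.15
ee_pos: [442.7, 85.5, 190.0]
orientation: [0.694, -0.138, 0.693, 0.138]
ft_force: [1.1, -0.3, 0.1]
gripper_width: 0.2
```

```bash
python3 - <<'E'
from h import *
s,R=st();print(R.round(3),s['time'],s['ee_pos'],s['qpos'],s['ft_force'])
for k in PT: print(k,((w(k,165)-s['ee_pos'])@R/10).round(2))
E
```

```text
[[ 0.    -0.383  0.924]
 [ 0.     0.924  0.383]
 [-1.     0.     0.   ]] 1.15 [442.73905802  85.4577892  190.04580609] [ 2.82315132e-02  1.81089782e-01 -4.12172800e-01  9.77372139e-01
  8.08718361e-05 -3.64895638e-01] [ 1.14934621 -0.27596614  0.07049439]
fl [  2.5  -13.55  -5.16]
fr [  2.5  -24.65  -5.15]
bl [  2.51 -13.53   7.84]
br [  2.51 -24.63   7.85]
el [ 2.5  -9.59  1.33]
er [  2.5  -28.59   1.36]
```

>>> play_rows(increments="0 0 0 2 -9.6 1.3 255;0 0 0 2 -9.6 1.3 255;0 0 0 2 -9.6 1.3 255;0 0 0 2 -9.6 1.3 255;0 0 0 2 -9.6 1.3 255;0 0 0 2 -9.6 1.3 255")

```text
time: 1.65
ee_pos: [490.4, 4.4, 170.1]
orientation: [0.693, -0.138, 0.694, 0.138]
ft_force: [-0.7, 1.1, 0.5]
gripper_width: 0.1
```

```bash
python3 - <<'E'
from h import *
import cv2
s,R=st();print(s['time'],s['ee_pos'],s['joint_velocities'].round(3),s['ft_force'])
for k in PT: print(k,((w(k,142)-s['ee_pos'])@R/10).round(2))
for n in("wrist","top"):
    im=ctrl.get_image(n);cv2.imwrite(f"pics/d_{n}.png",im[:,:,::-1])
E
```

```text
1.65 [490.41532864   4.39773479 170.09952627] [ 0.02  -0.012 -0.004 -0.    -0.001 -0.003] [-0.65659599  1.06780152  0.52603731]
fl [ 2.81 -4.23 -6.46]
fr [  2.8  -15.33  -6.45]
bl [ 2.8  -4.22  6.54]
br [  2.8  -15.32   6.55]
el [ 2.81 -0.27  0.03]
er [  2.8  -19.27   0.06]
```

View pics/d_wrist.png

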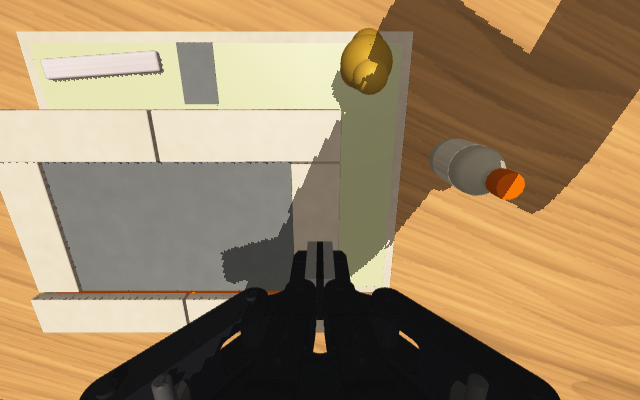

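>>> play_rows(increments="0 0 0 1.5 -0.25 0 255;0 0 0 2.5 -0.25 0 255;0 0 0 2.8 -0.25 0 255;0 0 0 2.95 -0.25 0 255;0 0 0 3.1 -0.25 0 255;0 0 0 3.2 -0.25 0 255;0 0 0 3.3 -0.25 0 255;0 0 0 3.35 -0.25 0 255")

```text
time: 2.42
ee_pos: [492.3, 1.5, 136.9]
orientation: [0.694, -0.138, 0.693, 0.138]
ft_force: [0.2, 0.8, 0.5]
gripper_width: 0.0
```

>>> play_rows(increments="0 0 0 0.1 0 0 255;0 0 0 0.2 0 0 255;0 0 0 0.25 0 0 255;0 0 0 0.25 0 0 255")

```text
time: 2.75
ee_pos: [492.3, 1.4, 135.0]
orientation: [0.694, -0.138, 0.693, 0.138]
ft_force: [-3.1, 0.2, 10.2]
gripper_width: -0.2
```

>>> play_rows(increments="0 0 0 -2 0 0 255;0 0 0 -2 -1.5 2.5 255;0 0 0 -2 -3 5 255;0 0 0 -2 -3.95 6.5 255;0 0 0 -2 -3.95 6.5 255;0 0 0 -1.2 -3.95 6.5 255;0 0 0 -0.8 -3.95 6.5 255;0 0 0 -0.6 -3.95 6.5 255;0 0 0 -0.45 -3.95 6.5 255;0 0 0 -0.3 -3.95 6.5 255;0 0 0 -0.2 -3.95 6.5 255;0 0 0 0 -3.95 6.5 255")

```text
time: 3.75
ee_pos: [566.9, -10.0, 134.7]
orientation: [0.694, -0.138, 0.693, 0.138]
ft_force: [-10.7, 1.4, 35.8]
gripper_width: 0.1
```

```bash
python3 - <<'E'
from h import *
s,R=st();print(s['time'],s['ee_pos'],s['ft_force'])
for k in PT: print(k,((w(k,134.5)-s['ee_pos'])@R/10).round(2))
E
```

```text
3.75 [566.91428367 -10.04343727 134.69608121] [-10.72451432   1.40050775  35.81173311]
fl [  0.02   0.03 -12.97]
fr [  0.02 -11.07 -12.96]
bl [0.02 0.05 0.03]
br [  0.02 -11.05   0.04]
el [ 0.02  3.99 -6.48]
er [  0.02 -15.01  -6.45]
```

>>> play_rows(increments="0 0 0 -2 0 0 255;0 0 0 -2 -3.5 0 255;0 0 0 -2 -7 0 255;0 0 0 -2 -10 0 255;0 0 0 -2 -11.1 0 255;0 0 0 -2 -11.1 0 255;0 0 0 -1.2 -11.1 0 255;0 0 0 -0.8 -11.1 0 255;0 0 0 -0.6 -11.1 0 255;0 0 0 -0.4 -11.1 0 255;0 0 0 -0.2 -11.1 0 255;0 0 0 -0.1 -11.1 0 255")

```text
time: 4.75
ee_pos: [609.4, -111.9, 135.0]
orientation: [0.693, -0.138, 0.694, 0.139]
ft_force: [-3.9, 2.5, 13.1]
gripper_width: 0.1
```

```bash
python3 - <<'E'
from h import *
s,R=st();print(s['time'],s['ee_pos'],s['ft_force'])
for k in PT: print(k,((w(k,135)-s['ee_pos'])@R/10).round(2))
E
```

```text
4.75 [ 609.43393866 -111.88379664  134.9841014 ] [-3.92613219  2.50558058 13.14141513]
fl [ 1.000e-02  1.108e+01 -1.299e+01]
fr [  0.    -0.02 -12.98]
bl [0.000e+00 1.109e+01 1.000e-02]
br [-0.   -0.01  0.02]
el [ 1.000e-02  1.503e+01 -6.490e+00]
er [-0.   -3.97 -6.48]
```

Next: end right, then front right. Commanded z is now about 134.5.

>>> play_rows(increments="0 0 0 -2 0 0 255;0 0 0 -2 -1.5 -2.5 255;0 0 0 -2 -3 -5 255;0 0 0 -2 -3.95 -6.5 255;0 0 0 -2 -3.95 -6.5 255;0 0 0 -1.2 -3.95 -6.5 255;0 0 0 -0.8 -3.95 -6.5 255;0 0 0 -0.6 -3.95 -6.5 255;0 0 0 -0.4 -3.95 -6.5 255;0 0 0 -0.25 -3.95 -6.5 255;0 0 0 -0.1 -3.95 -6.5 255;0 0 0 0 -3.95 -6.5 255")

```text
time: 5.75
ee_pos: [564.9, -173.7, 135.0]
orientation: [0.693, -0.138, 0.693, 0.138]
ft_force: [-0.9, 1.0, 7.0]
gripper_width: 0.0
```

>>> play_rows(increments="0 0 0 -2 0 0 255;0 0 0 -2 1.5 -2.5 255;0 0 0 -2 3 -5 255;0 0 0 -2 3.95 -6.5 255;0 0 0 -2 3.95 -6.5 255;0 0 0 -1.2 3.95 -6.5 255;0 0 0 -0.8 3.95 -6.5 255;0 0 0 -0.6 3.95 -6.5 255;0 0 0 -0.4 3.95 -6.5 255;0 0 0 -0.25 3.95 -6.5 255;0 0 0 -0.1 3.95 -6.5 255;0 0 0 0 3.95 -6.5 255")

```text
time: 6.75
ee_pos: [489.7, -162.4, 134.9]
orientation: [0.693, -0.138, 0.694, 0.138]
ft_force: [-3.7, 1.7, 14.8]
gripper_width: -0.1
```

Now front left (+11.1 along tool y).

>>> play_rows(increments="0 0 0 -2 0 0 255;0 0 0 -2 3.5 0 255;0 0 0 -2 7 0 255;0 0 0 -2 10 0 255;0 0 0 -2 11.1 0 255;0 0 0 -2 11.1 0 255;0 0 0 -1.2 11.1 0 255;0 0 0 -0.8 11.1 0 255;0 0 0 -0.6 11.1 0 255;0 0 0 -0.4 11.1 0 255;0 0 0 -0.2 11.1 0 255;0 0 0 -0.05 11.1 0 255")

```text
time: 7.75
ee_pos: [446.9, -60.3, 135.2]
orientation: [0.693, -0.138, 0.694, 0.138]
ft_force: [-0.3, 0.8, 0.7]
gripper_width: -0.3
```

>>> play_rows(increments="0 0 0 -2 0 0 255;0 0 0 -6 0 0 255;0 0 0 -10 0 0 255;0 0 0 -14 0 0 255;0 0 0 -17 0 0 255;0 0 0 -17 0 0 255;0 0 0 -17 0 0 255;0 0 0 -17 0 0 255")

```text
time: 8.42
ee_pos: [446.7, -59.9, 304.9]
orientation: [0.693, -0.138, 0.694, 0.138]
ft_force: [-0.3, -0.5, -0.5]
gripper_width: 0.0
```

```bash
python3 - <<'E'
from h import *
import cv2
s,R=st();print(s['time'],s['ee_pos'],s['ft_force'])
for n in("scene","wrist","top"):
    im=ctrl.get_image(n)[:,:,::-1];cv2.imwrite(f"pics/e_{n}.png",im)
    if n=="scene":cv2.imwrite('pics/e_sc.png',cv2.resize(im[150:270,190:400],None,fx=3.8,fy=3.8,interpolation=cv2.INTER_CUBIC))
E
```

```text
8.4167 [446.74762463 -59.94303233 304.88204202] [-0.256881   -0.48875576 -0.53848426]
```

View pics/e_sc.png

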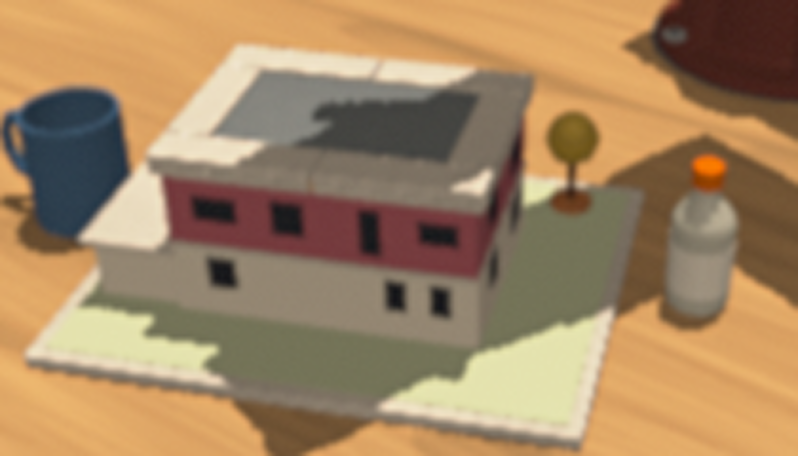

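View pics/e_wrist.png

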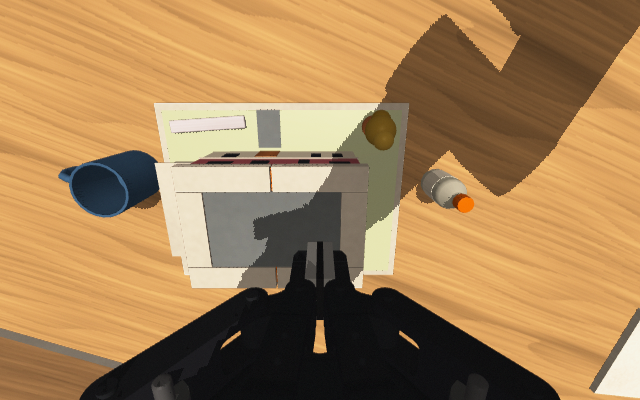

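View pics/e_top.png

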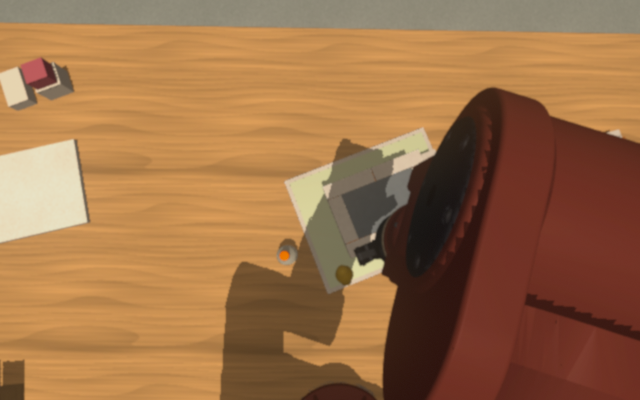

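>>> play_rows(increments="0 0 0 0 0 -4 255;0 0 0 0 -1 -8 255;0 0 0 0 -2 -12 255;0 0 0 0 -3 -15 255;0 0 0 0 -4 -15 255;0 0 0 0 -4 -15 255;0 0 0 0 -4 -15 255")

```text
time: 9.15
ee_pos: [324.0, -154.3, 305.2]
orientation: [0.693, -0.137, 0.694, 0.138]
ft_force: [-0.4, -0.1, -0.1]
gripper_width: 0.1
```

```bash
python3 - <<'E'
from h import *
import cv2
s,R=st();print(s['time'],s['ee_pos'],s['ft_force'])
im=ctrl.get_image("wrist")[:,:,::-1];cv2.imwrite("pics/f_w.png",cv2.resize(im[150:350,130:430],None,fx=2.6,fy=2.6,interpolation=cv2.INTER_CUBIC))
E
```

```text
9.15 [ 323.95693504 -154.34370602  305.18632389] [-0.43962736 -0.10602789 -0.09337918]
```

View pics/f_w.png

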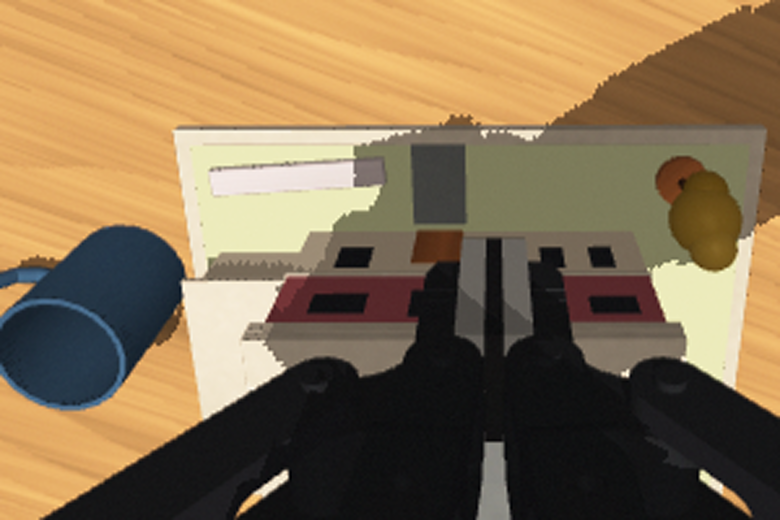

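```bash
python3 -c "
from station import ctrl
print(ctrl.close_job())"
```

```text
the job is handed in; nothing more can be done
None
```

I pressed all six roof rim sections down with the shut fingertips, backed the arm clear of everything, and handed the job in at about 9 s of the 72 s allowed.

- **Sections shut:** Five sections (all but front left) pushed back at about 135 mm, the shut height. Front left showed no resistance at 135.2 mm, so it had already snapped down.
- **Orange band:** The final pictures show none along the front or back. I did not get a clear view of the outer edges of the two ends, so I rely on the contact height there.
- **Force:** The highest reading was 36 N on the tool, at the back left section. I pressed less deeply after that, and the other readings were 15 N or less. Readings came only at the end of each move.
- **Things left in place:** Comparing the first and last pictures by eye, the model, tree, glue bottle and mug look unmoved. The scale bar still lies on the board in front of the house. I did not re-measure any positions.

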